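# Lay the bench block down and slide it to the stop

### The job

The steel bench block has been left standing on edge on the wooden bench board. Without gripping or lifting it, push it over with the fingertips so that it lies flat on its black rubber back with the bare steel face up, and push it along the board until its leading edge is snug and square against the raised stop strip, with the whole block still on the board. Leave the hammer, jar, ring clamp and ring where they are, then draw the hand away.

Things in the scene. Friction and masses are not known exactly. Their poses are not given: they have to be found in the camera images.
- board: Fixed wooden bench board, 240 (its x) x 180 (its y) mm, 15 mm thick, flat on the work surface. Origin: centre of its underside. Along its +x end runs a raised dark wooden stop strip, 20 mm wide, over the full 180 mm width, its top 13 mm above the board's face (28 mm above the work surface).
- stop_face (a point): Point at the middle of the foot of the stop strip's face, where it meets the board's top face (board x = +100 mm, y = 0, height 15 mm). The face is square to the board's x axis, the block belongs on its -x side, its centre 32.5 mm away when snug. Axes as the board's. A block that meets it askew can jam on one corner; on the open board a push off its middle turns it.
- block: Loose steel plate 65 x 65 x 24 mm (18 mm steel + 6 mm black rubber back), 0.5 to 0.75 kg. Origin: its centre. x points out of the rubber back (-x: steel face); y, z along its edges. Starts on edge on the board, z up, rubber towards the stop within 12 degrees. Pushed near the top it tips about its lower edge and falls once leaned 20 degrees; lying, x points down and z to the stop.
- hammer: Loose small hammer lying beside the board, 220 mm long along its x (head at +x), not to be disturbed. Origin on its underside.
- jar: Loose small glass jar with a steel cap, 48 mm across, 55 mm tall, standing beside the board, not to be disturbed. Origin: centre of its underside.
- clamp: Loose wooden ring clamp with a brass band, 126 mm long (its x), 28 mm wide, 24 mm high, lying beside the board, not to be disturbed. Origin: centre of its underside.
- ring: Loose brass ring, 25 mm across, 7 mm high, lying beside the board, not to be disturbed. Origin: centre of its underside.
Mind the look-alikes: they are no part of the job. Leave any green or red look-alike of the block alone.

How it is judged:
By the outcome, as a careful person would: the job done as asked, in the order asked, and still so for the second after the job is handed in, with the robot touching nothing.
It also fails if it takes over 51 s, if anything falls off the work surface, if the arm or the gripper's body presses on something with over 40 N, if the wrist force passes 120 N, or if a joint passes its speed limit or range.

### The arm

A 6-joint arm with a two-finger parallel gripper is mounted at the origin on the work surface. World frame = base frame: x ahead of the robot, y to its left, z up, the work surface at z = 0. Lengths are in m, angles in rad, forces in N, time in s.
With the tool pointing down it reaches from about 0.3 to 0.875 m from the base axis. Payload 6.4 kg.
Tool frame: the origin (TCP) lies on the centre line of the jaws, within the pads' length; the fingertips stand 19 mm ahead of it and the grasp point (between the pads) is the TCP; z points along the fingers, y is the line along which they close (so a half turn about z gives the same grasp; the last joint's range is limited). The gripper opens to 85 mm and grips with 20 to 120 N. Pads are 22 mm wide; open, the fingers measure 114 mm over their backs; the gripper's body (76 mm by 85 mm) begins 54 mm behind the grasp point. The pads swing forward as they close: fully open they stand 13 mm farther back than shut.
Start: joints at [-1.378, 0.181, 1.607, -0, 1.354, -0.206], TCP at [0.223, -0.53, 0.25] pointing down, gripper open.
Joint ranges: [-2.99, 2.99], [-0.89, 2.07], [0.3, 2.58], [-1.14, 4.28], [0, 2.63], [-3.12, 3.12]. Speed limits (rad/s): [2.57, 2.57, 3.01, 3.14, 3.14, 3.14].

### API

Orientations are given as a rotation vector (axis times angle).
In Python, from workcell import status, capture, calibration, job, models gives the robot as it stands.
- The arm moves only by the tool drive_tool, never from a script. Its argument "rows" is a list of rows, each a list of 7 numbers: the finger opening in cm, from 0 to 8.54, then the shift along the tool's x, y, z in cm, then the turn, a rotation vector about the tool's x, y, z in degrees. In form: [[claw, tx, ty, tz, ax, ay, az], ...]. A call has 1 to 10 rows; each row shifts and turns the commanded pose from where the row before left it, along the tool's axes as they then stand; what a row does not reach is not made up. A row lasts 1/8 s, in which the tool goes at most 62.5 mm and 10.7 degrees, less where a joint would pass 70% of its speed; a pose out of reach is approached as far as the arm can. A call is refused whole if a number of a shift passes 6.25 or a number of a turn 10.7, either way. A call with a gripper value outside its range is refused whole. The fingers move at their own pace and stop on an object; "newtons" is the grip in N (left out, the last holds). Time passes only in rows, so rows that do not move let the fingers close. It gives the time, the measured TCP pose, the force, the opening and the grip force at its end, in the units of the state.
- status.observe(): the state, without advancing time (a new reading comes with each control period).
- capture(name): name is "scene" or "top"; returns (picture, depth): 384x512x3 uint8, red, green, blue; 384x512 float32, m along the optical axis (not along the pixel's ray), 0 where there is no reading.
- calibration(name): a dict with "fx", "fy", "cx", "cy" (pixels), "R" (3x3) and "t" (3): a world point X has camera coordinates R X + t. Camera axes: x right, y down, z forward; pixel columns grow to the right and rows downward; lengths in m; the calibration is good to about 2 mm. A picture is of the moment at which its call begins. calibration takes no time and is no camera call.
- job.finish_job(): hands the job in; it is judged then, once.
Trained networks look in the newest picture that a camera, given by its name, has taken for a name from the list of things; names that differ only in an ending like _2 or _b are one class to them, and where a whole thing is asked for, a point or a joint stands for the part that bears it (a point fixed in the world has none). Each returns a list of dicts, best first, with "conf" (0 to 1); they miss things now and then, are a little off and sometimes report something else, mostly with a low value. They report only what shows in the picture. A call takes as long as a camera call. They do not tell look-alikes from the thing itself.
- models.silhouettes(camera, label): "region" (384x512 bool, what is visible of it) and "centre" ([row, column] in pixels, amid what is visible of it).
- models.tip_of(camera, label): "centre" ([row, column] in pixels: a listed point, or the origin of a listed thing).
The state is a dict: "clock": time; "joint_positions": joint angles; "joint_vel": joint speeds; "joint_efforts": joint torques, N m; "tool_pos": TCP position; "tool_rot": TCP orientation; "ft_force": force on the tool from outside, world axes, zero at the start; "ft_torque": the same for the moment, N m; "opening": finger opening in m; "finger_force": force on a finger pad.
Only numpy, scipy, OpenCV 4.12 (cv2) and the standard library are available. Lean on these libraries where they do the work, as an engineer would, in place of code of your own. Each camera call takes 0.05 s, during which the arm holds its last target. There are 200 camera calls.

## Working session

There is one attempt and no reset: what is moved stays moved. The work goes in short steps, Python scripts to look and compute and a tool call to move; the robot and the scene stay as the last step left them, time stands still between calls to the robot, and variables do not carry over. Pictures are saved under pics/ and viewed, at most 10 in all, crops included, and the job is handed in when it is done.

Besides the shell and the picture viewer there is one more tool, called after "Emit:" as name(argument=value, ...), one argument or row to a line, values as JSON. drive_tool: Moves the arm, as the interface text tells. Its arguments: {"type":"object","properties":{"rows":{"type":"array","items":{"type":"array","items":{"type":"number"}}},"newtons":{"type":"number"}},"required":["rows"]}

```bash
mkdir -p pics; cat > h.py <<'E'
import numpy as np, cv2
from workcell import status, capture, calibration, job, models
def world(name,d):
    c=calibration(name); v,u=np.mgrid[0:384,0:512]
    P=np.stack([(u-c['cx'])/c['fx']*d,(v-c['cy'])/c['fy']*d,d],-1)
    return (P-np.array(c['t']))@np.array(c['R'])   # R^T (p-t)
def save(img,n): cv2.imwrite('pics/'+n,cv2.cvtColor(img,cv2.COLOR_RGB2BGR))
E
python3 - <<'E'
from h import *
a,d=capture('scene'); b,e=capture('top')
np.savez('s0.npz',a=a,d=d,b=b,e=e)
save(np.vstack([a,b])[:, :],'tmp.png'); save(a,'scene0.png'); save(b,'top0.png')
for l in ['block','board','stop_face','hammer','jar','clamp','ring']:
  for n,dd in(('scene',d),('top',e)):
    W=world(n,dd)
    for r in models.tip_of(n,l)[:3]:
        i,j=np.clip(np.round(r['centre']).astype(int),0,[383,511]); print(l,n,round(r['conf'],2),i,j,W[i,j].round(3))
s=status.observe(); print(s['tool_pos'],s['tool_rot'],s['clock'],s['opening'])
E
```

```text
block scene 0.88 174 243 [0.515 0.03  0.076]
block scene 0.87 115 241 [0.343 0.133 0.04 ]
block scene 0.86 114 285 [0.4   0.228 0.039]
block top 0.82 220 253 [0.506 0.049 0.079]
block top 0.81 312 192 [0.331 0.137 0.063]
block top 0.75 214 128 [0.49  0.283 0.063]
board scene 0.97 209 252 [0.57  0.018 0.012]
board top 0.85 204 272 [0.552 0.017 0.013]
stop_face scene 0.96 241 254 [ 0.639 -0.022  0.011]
stop_face top 0.6 158 296 [ 0.649 -0.02   0.027]
hammer scene 0.78 206 174 [ 0.472 -0.127  0.022]
hammer top 0.64 266 338 [ 0.446 -0.122  0.025]
jar scene 0.71 256 195 [ 0.593 -0.145 -0.002]
jar scene 0.58 213 311 [0.658 0.117 0.027]
jar top 0.98 156 226 [0.629 0.118 0.048]
clamp scene 0.87 168 302 [0.543 0.178 0.015]
clamp top 0.78 207 184 [0.523 0.189 0.023]
clamp top 0.41 202 272 [0.556 0.017 0.016]
ring scene 0.62 257 193 [ 0.593 -0.149 -0.002]
ring top 0.47 195 354 [ 0.594 -0.148  0.001]
[ 0.22330643 -0.52990763  0.25033867] [ 3.07920953e+00  6.22368795e-01 -5.77674790e-05] 0.8 0.08517658967335304
```

View pics/scene0.png

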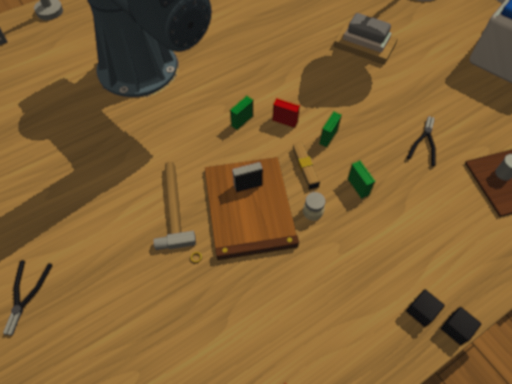

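View pics/top0.png

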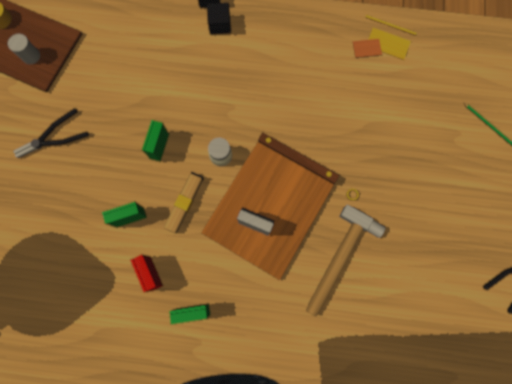

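Candidates: green blocks at scene (112,241), (128,331), (178,361), a red one at (112,285), and the steel/black one on the board at (174,247). By the description, it's the one on the board. The block stands near the board's -x half, black side facing the strip. Next I measure it and check a close crop.

```bash
cat > m.py <<'E'
from h import *
def boxfit(p):
    r=cv2.minAreaRect((p*1000).astype(np.float32)); return r
E
python3 - <<'E'
from m import *
z=np.load('s0.npz')
save(cv2.resize(z['a'][140:270,190:310],None,fx=4.5,fy=4.5,interpolation=cv2.INTER_CUBIC),'crop0.png')
for n,d in(('scene',z['d']),('top',z['e'])):
    W=world(n,d); c=W[...,:2]-[.555,.017]
    near=(np.hypot(*np.moveaxis(c,-1,0))<.17)&(d>0)
    m=(near&(W[...,2]>.008)&(W[...,2]<.021)).astype(np.uint8)
    k,l,s,_=cv2.connectedComponentsWithStats(m); i=1+np.argmax(s[1:,4]); M=l==i
    print(n,'board',boxfit(W[M][:,:2]),np.median(W[M][:,2]))
    B=near&(W[...,2]>.04)&(np.hypot(c[...,0]+.045,c[...,1]-.028)<.06)
    print(' block all',boxfit(W[B][:,:2]),W[B].min(0),W[B].max(0))
    T=B&(W[...,2]>np.percentile(W[B][:,2],95)-.005)
    print(' block top',boxfit(W[T][:,:2]),T.sum(),np.median(W[T],0))
    S=near&(W[...,2]>.0235)&(W[...,2]<.032)&~cv2.dilate(B.astype(np.uint8),np.ones((9,9))).astype(bool)
    k,l,s,_=cv2.connectedComponentsWithStats(S.astype(np.uint8))
    for i in range(1,k):
        if s[i,4]>60: print(' strip?',boxfit(W[l==i][:,:2]),s[i,4])
E
```

```text
scene board ((545.3536376953125, 23.6732177734375), (180.00242614746094, 219.20492553710938), 66.44659423828125) 0.011549915762090222
 block all ((512.0146484375, 44.07698059082031), (65.25827026367188, 26.468156814575195), 75.07893371582031) [0.49270821 0.00973047 0.04028513] [0.53177449 0.07813455 0.08107991]
 block top ((512.1060180664062, 44.547359466552734), (64.31878662109375, 26.3740177154541), 75.1275634765625) 266 [0.51233486 0.04388304 0.0761283 ]
 strip? ((652.0994262695312, 124.85452270507812), (45.32806396484375, 24.42611312866211), 29.77881622314453) 67
 strip? ((656.6729736328125, -25.308815002441406), (179.09886169433594, 21.15741729736328), 66.13565063476562) 559
top board ((542.5787963867188, 23.645965576171875), (180.3062744140625, 221.08412170410156), 66.38453674316406) 0.01369706080883087
 block all ((507.2129211425781, 44.88524627685547), (64.72016143798828, 24.321491241455078), 74.36087799072266) [0.48764896 0.0112476  0.04013012] [0.52681228 0.0790093  0.08315659]
 block top ((507.2854309082031, 44.93902587890625), (64.5774917602539, 24.21080780029297), 74.36087799072266) 458 [0.50729319 0.04529024 0.07863389]
 strip? ((651.618896484375, -24.02159881591797), (179.43272399902344, 20.886262893676758), 66.37998962402344) 844
 strip? ((633.7575073242188, 130.5314483642578), (25.71295166015625, 45.70464324951172), 24.16272735595703) 78
 strip? ((550.1466674804688, -139.81698608398438), (32.679656982421875, 24.811779022216797), 67.29839324951172) 152
```

View pics/crop0.png

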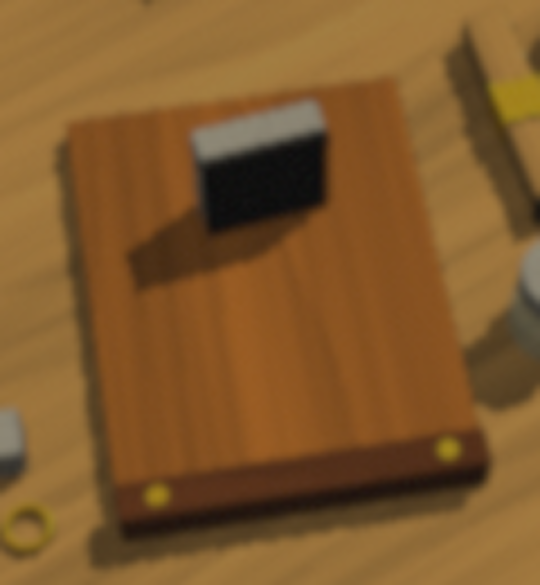

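The crop shows the grey steel block with its black back facing the dark strip, so the choice holds. I'll turn the hand in line with the block and go above the spot behind it.

Emit:
drive_tool(
  rows=[
    [3, 0, 0, 0, 0, 0, 9.55],
    [3, 0, 0, 0, 0, 0, 9.55],
    [3, 0, 0, 0, 0, 0, 9.55],
    [3, 0, 0, 0, 0, 0, 9.55],
    [3, 0.5, -4.2, 0, 0, 0, 0],
    [3, 0.5, -4.2, 0, 0, 0, 0],
    [3, 0.5, -4.2, 0, 0, 0, 0],
    [3, 0.5, -4.2, 0, 0, 0, 0],
    [3, 0.5, -4.2, 0, 0, 0, 0],
    [3, 0.5, -4.2, 0, 0, 0, 0],
  ],
)

```text
clock: 2.05
tool_pos: [0.3193, -0.2936, 0.2505]
tool_rot: [3.113, -0.42, 0.001]
ft_force: [1.0, 0.8, 0.1]
opening: 0.0299
finger_force: 0.0
```

Emit:
drive_tool(
  rows=[
    [3, 0.5, -4.2, 0, 0, 0, 0],
    [3, 0.5, -4.2, 0, 0, 0, 0],
    [3, 0.5, -4.2, 0, 0, 0, 0],
    [3, 0.5, -4.2, 0, 0, 0, 0],
    [3, 0.5, -4.2, 0, 0, 0, 0],
    [3, 0.5, -4.2, 0, 0, 0, 0],
    [3, 0.5, -4.2, 0, 0, 0, 0],
    [3, 0.5, -4.2, 0, 0, 0, 0],
    [3, 0.5, -4.2, 0, 0, 0, 0],
    [3, 0, 0, 0, 0, 0, 0],
  ],
)

```text
clock: 3.3
tool_pos: [0.4628, 0.06, 0.2504]
tool_rot: [-3.114, 0.413, -0.0]
ft_force: [0.3, -0.9, 0.6]
opening: 0.0301
finger_force: 0.0
```

Emit:
drive_tool(
  rows=[
    [3, 0, 0.25, 4, 0, 0, 0],
    [3, 0, 0, 4, 0, 0, 0],
    [3, 0, 0, 4, 0, 0, 0],
    [3, 0, 0, 3.5, 0, 0, 0],
    [3, 0, 0, 2, 0, 0, 0],
    [3, 0, 0, 0, 0, 0, 0],
  ],
)

```text
clock: 4.05
tool_pos: [0.4602, 0.0548, 0.074]
tool_rot: [3.113, -0.421, -0.006]
ft_force: [0.2, -0.3, 0.7]
opening: 0.03
finger_force: 0.0
```

Emit:
drive_tool(
  rows=[
    [3, 0.8, 0, 0, 0, 0, 0],
    [3, 0.8, 0, 0, 0, 0, 0],
    [3, 0.5, 0, 0, 0, 0, 0],
    [3, 0.4, 0, 0, 0, 0, 0],
    [3, 0.3, 0, 0, 0, 0, 0],
    [3, 0.3, 0, 0, 0, 0, 0],
  ],
)

```text
clock: 4.8
tool_pos: [0.4914, 0.0473, 0.0751]
tool_rot: [-3.113, 0.419, 0.001]
ft_force: [-2.1, -0.1, 1.8]
opening: 0.03
finger_force: 1.1
```

```bash
python3 - <<'E'
from h import *
a,d=capture('scene'); save(cv2.resize(a[100:270,170:330],None,fx=3.5,fy=3.5,interpolation=cv2.INTER_CUBIC),'c1.png')
E
```

```text
(no output)
```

View pics/c1.png

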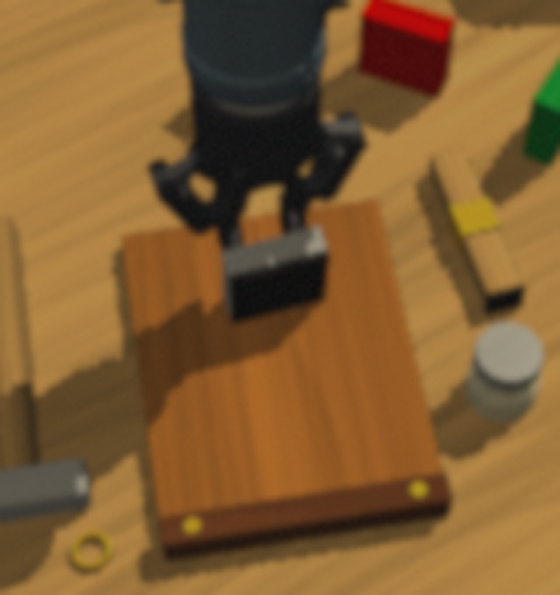

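Fingertips are on the steel face near the top (crop ~(270,250)), just in contact, with the block slightly leaning. I'll keep pushing.

Emit:
drive_tool(
  rows=[
    [3, 0.3, 0, 0, 0, 0, 0],
    [3, 0.3, 0, 0, 0, 0, 0],
    [3, 0.3, 0, 0, 0, 0, 0],
    [3, 0.3, 0, 0, 0, 0, 0],
    [3, 0.3, 0, 0, 0, 0, 0],
    [3, 0.3, 0, 0, 0, 0, 0],
    [3, 0.2, 0, 0, 0, 0, 0],
    [3, 0, 0, 0, 0, 0, 0],
    [3, 0, 0, 0, 0, 0, 0],
  ],
)

```text
clock: 5.98
tool_pos: [0.5108, 0.0419, 0.0752]
tool_rot: [3.113, -0.42, -0.0]
ft_force: [0.1, 0.1, -0.3]
opening: 0.0302
finger_force: 0.0
```

```bash
cat > look.py <<'E'
import sys; from m import *
a,d=capture('scene'); W=world('scene',d)
m=(W[...,0]>.48)&(W[...,0]<.66)&(abs(W[...,1])<.1)&(W[...,2]>.025)&(d>0)
z=W[m][:,2]; print('max z',np.percentile(z,[50,95,100]).round(3))
save(cv2.resize(a[100:270,170:330],None,fx=3.5,fy=3.5,interpolation=cv2.INTER_CUBIC),sys.argv[1])
u=np.array([.9164,-.400]);v=np.array([.400,.9164]);S=np.array([.645,-.0207])
q=(W[...,:2]-S); U=q@u*1000; V=q@v*1000
for n in('scene','top'):
    if n=='top': a,d=capture(n); W=world(n,d); q=W[...,:2]-S;U=q@u*1000;V=q@v*1000
    B=(d>0)&(U>-150)&(U<-3)&(abs(V)<85)&(W[...,2]>.027)&(W[...,2]<.046)&(a.astype(int).max(-1)-a.min(-1)<45)
    k,l,s,_=cv2.connectedComponentsWithStats(B.astype(np.uint8)); 
    i=1+np.argmax(s[1:,4]); M=l==i
    print(n,'block in stop frame mm',cv2.minAreaRect(np.stack([U[M],V[M]],1).astype(np.float32)),s[i,4],np.median(W[M][:,2]), a[M].mean(0).round())
    St=(d>0)&(abs(U-10)<25)&(abs(V)<90)&(W[...,2]>.0215)&(W[...,2]<.034)
    k,l,s,_=cv2.connectedComponentsWithStats((St&~M).astype(np.uint8)); i=1+np.argmax(s[1:,4]);M=l==i
    print('  strip',cv2.minAreaRect(np.stack([U[M],V[M]],1).astype(np.float32)))
t=status.observe(); p=np.array(t['tool_pos'])[:2]-S; print('tool',t['clock'],(p@u*1000).round(1),(p@v*1000).round(1),t['tool_pos'][2],t['ft_force'])
E
python3 look.py c2.png
```

```text
max z [0.364 0.429 0.453]
scene block in stop frame mm ((-102.72653198242188, 11.72802734375), (68.92180633544922, 64.21647644042969), 7.228038787841797) 761 0.03513643864662468 [134. 127. 110.]
  strip ((12.420926094055176, 0.2174530029296875), (21.92181396484375, 178.6194305419922), 0.17994995415210724)Traceback (most recent call last):
  File "look.py", line 12, in <module>
    i=1+np.argmax(s[1:,4]); M=l==i
        ~~~~~~~~~^^^^^^^^^
    return _wrapfunc(a, 'argmax', axis=axis, out=out, **kwds)
    return bound(*args, **kwds)
ValueError: attempt to get argmax of an empty sequence
```

View pics/c2.png

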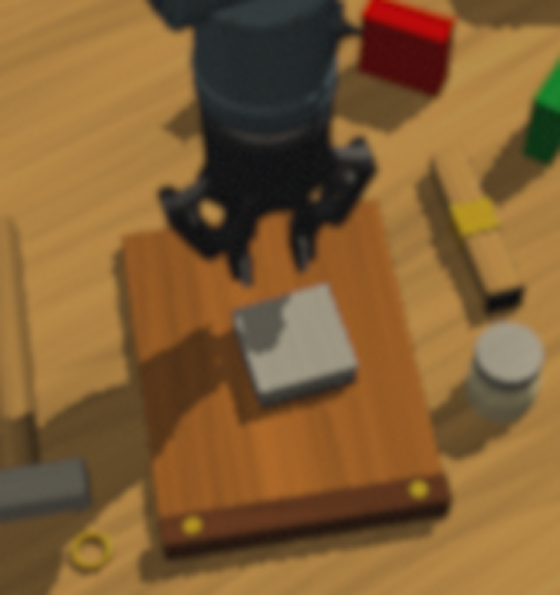

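The block fell as intended: it lies steel face up at crop (297,345), turned about 8° on the board. I'll back off, square the hand to the board, shift over behind the block's middle and lower.

Emit:
drive_tool(
  rows=[
    [3, -1, 0, 0, 0, 0, 0],
    [3, -1, 0, 0, 0, 0, 0],
    [3, 0, -0.45, 0, 0, 0, 8.3],
    [3, 0, -0.45, 0, 0, 0, 0],
    [3, 0, 0, 1.5, 0, 0, 0],
    [3, 0, 0, 1, 0, 0, 0],
    [3, 0, 0, 0.6, 0, 0, 0],
    [3, 0, 0, 0, 0, 0, 0],
  ],
)

```text
clock: 7.08
tool_pos: [0.494, 0.0556, 0.0434]
tool_rot: [3.075, -0.644, -0.003]
ft_force: [0.4, 0.2, 0.7]
opening: 0.0299
finger_force: 0.0
```

```bash
sed -i 's/    k,l,s,_=cv2.connectedComponentsWithStats(B.*/    print(n,B.sum()); k,l,s,_=cv2.connectedComponentsWithStats(B.astype(np.uint8))\n    if k<2: continue/' look.py; python3 look.py c3.png
```

```text
max z [0.3   0.383 0.412]
scene 763
scene block in stop frame mm ((-101.87245178222656, 12.089570999145508), (67.20014190673828, 64.17974853515625), 8.062891006469727) 763 0.03533629808567171 [138. 131. 114.]
  strip ((12.911865234375, 0.4149322509765625), (179.0523223876953, 22.665546417236328), 89.78137969970703)
top 0
tool 7.175 -168.2 9.8 0.04426524694856654 [ 0.28372962  0.43162259 -0.19105054]
```

Emit:
drive_tool(
  rows=[
    [3, 0.7, 0, 0.2, 0, 0, 0],
    [3, 0.7, 0, 0, 0, 0, 0],
    [3, 0.5, 0, 0, 0, 0, 0],
    [3, 0.5, 0, 0, 0, 0, 0],
    [3, 0.5, 0, 0, 0, 0, 0],
    [3, 0.5, 0, 0, 0, 0, 0],
    [3, 0.5, 0, 0, 0, 0, 0],
    [3, 0.5, 0, 0, 0, 0, 0],
    [3, 0.5, 0, 0, 0, 0, 0],
    [3, 0.5, 0, 0, 0, 0, 0],
  ],
)

```text
clock: 8.43
tool_pos: [0.5444, 0.0337, 0.0422]
tool_rot: [3.075, -0.644, -0.0]
ft_force: [-2.7, 1.5, -0.3]
opening: 0.0299
finger_force: 1.6
```

```bash
python3 look.py c4.png
```

```text
max z [0.35  0.422 0.45 ]
scene 828
scene block in stop frame mm ((-69.49714660644531, 7.763250350952148), (72.67790222167969, 64.07908630371094), 0.14278405904769897) 826 0.0353644222703727 [122. 116. 100.]
  strip ((12.659855842590332, 0.44896697998046875), (21.478654861450195, 178.9672393798828), 0.11488418281078339)
top 0
tool 8.525 -113.2 9.7 0.04243676139879394 [-0.80308898 -0.47236703 -0.3573623 ]
```

The block has come square to the hand. About 36 mm left to the strip.

Emit:
drive_tool(
  rows=[
    [3, 0.5, 0, 0, 0, 0, 0],
    [3, 0.5, 0, 0, 0, 0, 0],
    [3, 0.5, 0, 0, 0, 0, 0],
    [3, 0.5, 0, 0, 0, 0, 0],
    [3, 0.5, 0, 0, 0, 0, 0],
    [3, 0.4, 0, 0, 0, 0, 0],
    [3, 0.2, 0, 0, 0, 0, 0],
    [3, 0.1, 0, 0, 0, 0, 0],
  ],
)

```text
clock: 9.52
tool_pos: [0.5734, 0.0211, 0.0423]
tool_rot: [-3.075, 0.644, 0.0]
ft_force: [-5.0, 2.1, 2.1]
opening: 0.0298
finger_force: 2.5
```

Emit:
drive_tool(
  rows=[
    [3, 0.1, 0, 0, 0, 0, 0],
    [3, 0.1, 0, 0, 0, 0, 0],
  ],
)

```text
clock: 9.78
tool_pos: [0.5752, 0.0204, 0.0423]
tool_rot: [-3.075, 0.644, 0.0]
ft_force: [-4.5, 1.9, 2.5]
opening: 0.0297
finger_force: 2.4
```

Emit:
drive_tool(
  rows=[
    [3, 0.1, 0, 0, 0, 0, 0],
    [3, 0, 0, 0, 0, 0, 0],
  ],
)

```text
clock: 10.02
tool_pos: [0.5764, 0.0199, 0.0423]
tool_rot: [-3.075, 0.644, -0.001]
ft_force: [-2.5, 2.1, 1.6]
opening: 0.03
finger_force: 1.9
```

Still sliding friction only (~5 N). I'll creep on until the force rises.

Emit:
drive_tool(
  rows=[
    [3, 0.1, 0, 0, 0, 0, 0],
    [3, 0.1, 0, 0, 0, 0, 0],
  ],
)

```text
clock: 10.28
tool_pos: [0.578, 0.0192, 0.0423]
tool_rot: [-3.075, 0.644, 0.0]
ft_force: [-4.8, 2.5, 1.8]
opening: 0.0301
finger_force: 2.4
```

Emit:
drive_tool(
  rows=[
    [3, 0.1, 0, 0, 0, 0, 0],
    [3, 0.05, 0, 0, 0, 0, 0],
  ],
)

```text
clock: 10.52
tool_pos: [0.5782, 0.019, 0.0421]
tool_rot: [-3.075, 0.644, 0.005]
ft_force: [-9.5, 4.0, 6.9]
opening: 0.0297
finger_force: 5.1
```

```bash
python3 look.py c5.png
```

```text
max z [0.365 0.453 0.469]
scene 770
scene block in stop frame mm ((-38.14397430419922, 7.839847564697266), (70.0934066772461, 64.29803466796875), 0.04791536554694176) 770 0.035674770624879885 [125. 119. 103.]
  strip ((10.104183197021484, 0.39858245849609375), (179.05149841308594, 25.85721206665039), 89.87464141845703)
top 1
top block in stop frame mm ((-38.04774856567383, -25.159711837768555), (0.0, 0.0), 0.0) 1 0.03472354341305609 [86. 62. 44.]
  strip ((14.095928192138672, -88.61798858642578), (3.681549549102783, 0.35699692368507385), 33.9223518371582)
tool 10.625 -77.1 9.7 0.042093156346255836 [-9.39970815  3.43411898  6.06515918]
```

Emit:
drive_tool(
  rows=[
    [3, 0.1, 0, 0, 0, 0, 0],
    [3, 0.05, 0, 0, 0, 0, 0],
    [3, 0, 0, 0, 0, 0, 0],
  ],
)

```text
clock: 11.0
tool_pos: [0.5782, 0.019, 0.0419]
tool_rot: [-3.075, 0.643, 0.009]
ft_force: [-12.0, 5.1, 9.5]
opening: 0.0303
finger_force: 6.9
```

Emit:
drive_tool(
  rows=[
    [3, -0.3, 0, 0, 0, 0, 0],
    [3, -1, 0, 0, 0, 0, 0],
    [3, -2, 0, 0, 0, 0, 0],
    [3, -2, 0, -2, 0, 0, 0],
    [3, 0, 0, -4, 0, 0, 0],
    [3, 0, 0, -5, 0, 0, 0],
    [3, -4, 0, -5, 0, 0, 0],
    [3, -6, 0, 0, 0, 0, 0],
    [3, -6, 0, 0, 0, 0, 0],
    [3, 0, 0, 0, 0, 0, 0],
  ],
)

```text
clock: 12.25
tool_pos: [0.3832, 0.1042, 0.2006]
tool_rot: [-3.076, 0.64, -0.001]
ft_force: [-0.2, -0.2, 0.3]
opening: 0.0299
finger_force: 0.0
```

```bash
python3 look.py c6.png
```

```text
max z [0.035 0.038 0.041]
scene 728
scene block in stop frame mm ((-33.414588928222656, 7.9720001220703125), (64.478759765625, 60.47370910644531), 89.91206359863281) 728 0.03557035568677383 [141. 134. 116.]
  strip ((9.828304290771484, 0.37160491943359375), (25.734304428100586, 178.79910278320312), 0.33135417103767395)
top 1057
top block in stop frame mm ((-35.44268035888672, 7.036277770996094), (64.4886474609375, 65.02303314208984), 0.22728689014911652) 1057 0.03763660594535628 [159. 148. 126.]
  strip ((7.316749095916748, -0.15758514404296875), (21.12665367126465, 179.20384216308594), 0.2869224548339844)
tool 12.35 -285.9 10.2 0.20183988964855148 [0.79106978 0.38233772 0.56004338]
```

View pics/c6.png

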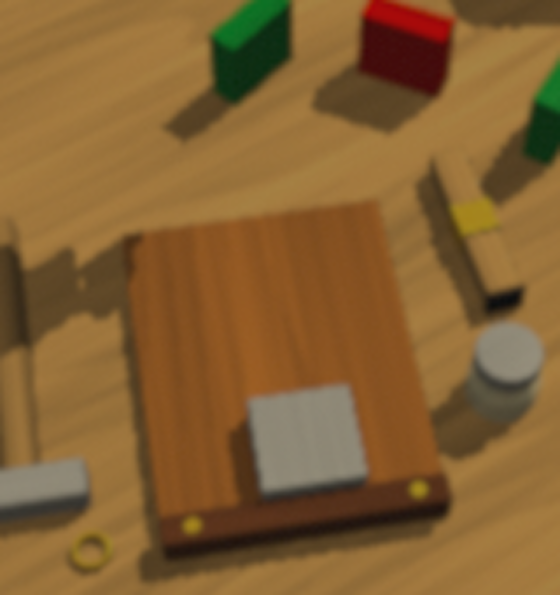

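The block lies steel face up and square against the strip (crop ~(310,440)). In the top view it is 32.7 mm from the face, against 32.5 mm nominal. The hand is clear and the other things stand where they were.

```bash
python3 -c "
from workcell import job; print(job.finish_job())"
```

```text
the job is handed in; nothing more can be done
None
```

The job is handed in: the block lies steel face up, snug and square against the stop strip, the whole block on the board; the hand is clear, the other things looked untouched, and it took about 12.5 s of the 51 s.

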